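# Set a sample stage to its pointer with the screw's slack taken up

### The arm

A 7-joint arm with a two-finger parallel gripper is mounted at the origin on a cart in front of the work surface, level with it; the furniture and walls round the work are solid. World frame = base frame: x ahead of the robot, y to its left, z up, the work surface at z = 0. Lengths are in m, angles in rad, forces in N, time in s.
With the tool pointing down it reaches from about 0.425 to 0.875 m from the base axis. Payload 4.7 kg.
Tool frame: the origin (TCP) lies midway between the tips of the shut fingers; the grasp point (between the pads) lies 19 mm behind it; z points along the fingers, y is the line along which they close (so a half turn about z gives the same grasp; the last joint's range is limited). The gripper opens to 87 mm and grips with 3 to 60 N. Pads are 19 mm wide; open, the fingers measure 117 mm over their backs; the gripper's body (75 mm by 190 mm) begins 51 mm behind the grasp point.
Start: joints at [1.294, 0.321, -0.07, 1.45, 0.023, 1.371, -0.057], TCP at [0.186, -0.623, 0.223] pointing down, gripper open.
Joint ranges: [-2.86, 2.86], [-0.3, 2.09], [-1.38, 1.24], [0.06, 2.45], [-1.56, 4.7], [0.09, 2.05], [-2.69, 2.69]. Speed limits (rad/s): [2.57, 2.57, 3.14, 3.14, 3.14, 3.14, 3.14].

### API

Orientations are given as a rotation vector (axis times angle).
In Python, from bench import ctrl gives the robot as it stands. The module is installed in compiled form; this text tells all that it offers.
- The arm moves only by the shell command python3 -m handwheel 'ROWS' [FORCE]. ROWS is JSON, a list of rows, each a list of 7 numbers: the finger opening in m, from 0 to 0.087, then the shift along the tool's x, y, z in m, then the turn, a rotation vector about the tool's x, y, z in degrees. A call has 1 to 12 rows; each row shifts and turns the commanded pose from where the row before left it, along the tool's axes as they then stand; what a row does not reach is not made up. A row lasts 1/8 s, in which the tool goes at most 62.5 mm and 10.7 degrees, less where a joint would pass 70% of its speed; a pose out of reach is approached as far as the arm can. A call is refused whole if a number of a shift passes 0.0625 or a number of a turn 10.7, either way. A call with a gripper value outside its range is refused whole. The fingers move at their own pace and stop on an object; FORCE is the grip in N (left out, the last holds). Time passes only in rows, so rows that do not move let the fingers close. It gives the time, the measured TCP pose, the force, the opening and the grip force at its end, in the units of the state.
- ctrl.get_state(): the state, without advancing time (a new reading comes with each control period).
- ctrl.get_image(name): name is "side" or "top"; returns (picture, depth): 480x640x3 uint8, blue, green, red; 480x640 float32, m along the optical axis (not along the pixel's ray), 0 where there is no reading.
- ctrl.camera_info(name): a dict with "intrinsics" (3x3 intrinsics, pixels), "R" (3x3) and "t" (3): a world point X has camera coordinates R X + t. Camera axes: x right, y down, z forward; pixel columns grow to the right and rows downward; lengths in m; the calibration is good to about 2 mm. A picture is of the moment at which its call begins. camera_info takes no time and is no camera call.
- ctrl.close_job(): hands the job in; it is judged then, once.
The state is a dict: "time": time; "joint_positions": joint angles; "qd": joint speeds; "joint_torque": joint torques, N m; "position": TCP position; "tool_rot": TCP orientation; "ft_force": force on the tool from outside, world axes, zero at the start; "torque": the same for the moment, N m; "grip_width": opening from 0.0 (shut) to 1.0 (fully open); "grip_force": force on a finger pad.
Only numpy, scipy, OpenCV 4.12 (cv2) and the standard library are available. Lean on these libraries where they do the work, as an engineer would, in place of code of your own. Each camera call takes 0.05 s, during which the arm holds its last target. There are 200 camera calls.

### The job

The dish carriage of the hand-cranked stage stands past its pointer. Using only the handwheel, wind it back past the pointer until it just comes up against the rubber buffer of the rear stop, gently and without forcing it, then wind it forward so that the needle on the carriage stands in line with the pointer. Come to the pointer while winding forward (clockwise), so that the slack between wheel and screw is left taken up that way, let go without disturbing the wheel, and leave the things round the stage alone.

Things in the scene. Friction and masses are not known exactly. Their poses are not given: they have to be found in the camera images.
- stage: Fixed aluminium stage, base plate 130 (x) x 345 (y) x 14 mm, origin on the worktop. Its y axis is the slide's forward direction; its z is up. Handwheel at the -y end, scale strip along the -x edge. The plate runs from y = -195 to +150 mm; everything on it but the handle lies below z = 85 mm.
- carriage: Grey block 110 (x) x 80 (y) mm with a petri dish clamped on top (dish top at z = 67 mm), on rails along the stage's y; axes as the stage's, origin at its middle at worktop height. One turn of the screw moves it 40 mm; clockwise seen from above = forward (+y), away from the wheel. The screw turns stiffly, about 2 N at the handle, and stays put while the wheel turns in its slack.
- stop: Dark steel block 44 x 18 x 30 mm fixed on the plate between gearbox and carriage; axes as the stage's, origin at its middle at worktop height. On its +y side a screw with a rubber buffer faces the carriage; the buffer's end is 28 to 38 mm from the origin, differently each time: feel for it. It gives 1 mm per 12 N (2 N more at the handle). 5 N is a touch, 40 N is forcing it.
- nib (a point): Tip of the steel needle, 3 mm wide, that stands out of the middle of the carriage's front (-x) face, at x = -60, y = 0, z = 24 mm in the carriage's frame; moves with the carriage.
- pointer (a joint): Where the pointer clip (small dark steel clip, 16 x 14 x 12 mm, held tight on the stage's front edge, 34 to 46 mm) stands along the slide: y of the pointer's tip in the stage's frame, in m.
- screw (a joint): Angle of the drive screw, rad, growing clockwise (forward). y of the carriage and of its needle in the stage's frame is 0.068 m + 0.006366 m x this angle.
- mark (a point): Tip of the steel pointer, 3 mm wide, on the clip at the stage's front edge, axes as the stage's; 18 mm or more forward of where the needle is when the buffer is touched. Needle and pointer stand in line when they have the same y in the stage's frame.
- wheel_axis (a point): On the vertical axis of the handwheel, at the height of the wheel's rim top (81 mm above the worktop). The wheel is a solid steel disc of 106 mm diameter.
- handle: Upright black crank handle, 17 mm diameter, 40 mm high, that revolves freely on its pin, 40 mm from the wheel's axis. Origin at the centre of its lower end, 83 mm above the worktop; z up. Its yaw means nothing.
- handwheel (a joint): Angle of the wheel on its screw, within the slack: -0.4 to +0.4 rad, light to turn (about 0.3 N at the handle). +0.4: slack taken up for winding forward (clockwise); -0.4: taken up for winding back.
- jar: Jar with black lid, 57 mm wide, 76 mm high, standing loose to the right of the stage; origin at its underside.
- tip_box: Light grey pipette tip box, 121 x 85 x 64 mm, standing loose to the left; origin at its underside.
- clock_timer: White bench timer, 47 x 66 x 64 mm, standing loose behind the stage; origin at its underside.

How it is judged:
By the outcome, as a careful person would: the job done as asked, in the order asked, and still so for the second after the job is handed in, with the robot touching nothing.
It also fails if it takes over 72 s, if anything falls off the work surface, if the arm or the gripper's body presses on something with over 40 N, if the wrist force passes 120 N, or if a joint passes its speed limit or range.

## Working session

There is one attempt and no reset: what is moved stays moved. The work goes in short steps, Python scripts to look and compute and a shell command to move; the robot and the scene stay as the last step left them, time stands still between calls to the robot, and variables do not carry over. Pictures are saved under pics/ and viewed, at most 10 in all, crops included, and the job is handed in when it is done.

```bash
mkdir -p pics; python3 - <<'E'
from bench import ctrl
import cv2,numpy as np
np.set_printoptions(precision=4,suppress=True)
s=ctrl.get_state(); print(s)
for n in("side","top"):
    p,d=ctrl.get_image(n); cv2.imwrite(f"pics/{n}0.png",p); np.save(f"{n}0.npy",d)
    c=ctrl.camera_info(n); print(n,c)
E
```

```text
{'time': 0.0, 'joint_positions': array([ 1.2941,  0.3218, -0.07  ,  1.4517,  0.0226,  1.3708, -0.0569]), 'qd': array([-0.0004, -0.0006,  0.0012, -0.0008, -0.0002,  0.0002, -0.001 ]), 'joint_torque': array([  0.0002, -49.1286,  -0.404 , -31.2524,  -0.0641,   0.0439,
         0.0002]), 'position': array([ 0.1861, -0.6222,  0.2215]), 'tool_rot': array([-3.1066, -0.455 ,  0.0007]), 'ft_force': array([ 0.4384, -0.0281, -0.1825]), 'torque': array([ 0.0008, -0.0079, -0.0529]), 'grip_force': 0.0, 'grip_width': 1.0005609291439304}
side {'intrinsics': array([[527.7903,   0.    , 317.8679],
       [  0.    , 527.7903, 241.7071],
       [  0.    ,   0.    ,   1.    ]]), 'R': array([[-0.83  , -0.5577,  0.0073],
       [-0.3765,  0.5506, -0.7451],
       [ 0.4115, -0.6212, -0.6669]]), 't': array([0.3877, 0.361 , 1.1712])}
top {'intrinsics': array([[482.7743,   0.    , 322.1172],
       [  0.    , 482.7743, 242.0596],
       [  0.    ,   0.    ,   1.    ]]), 'R': array([[-0.1119, -0.9937, -0.0045],
       [-0.969 ,  0.1101, -0.2213],
       [ 0.2204, -0.0204, -0.9752]]), 't': array([-0.1055,  0.5845,  1.3254])}
```

View pics/side0.png

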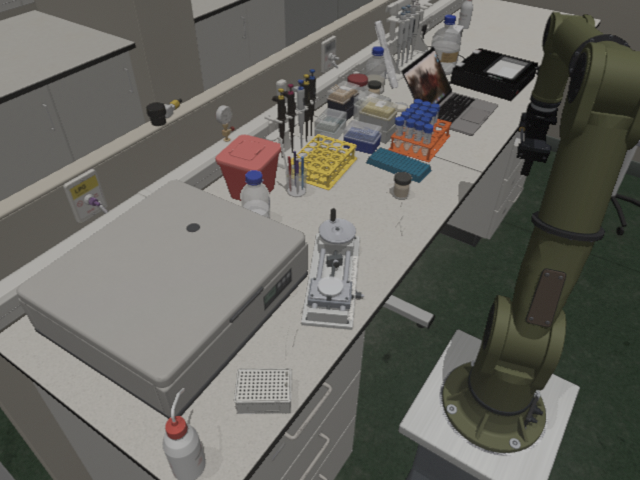

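View pics/top0.png

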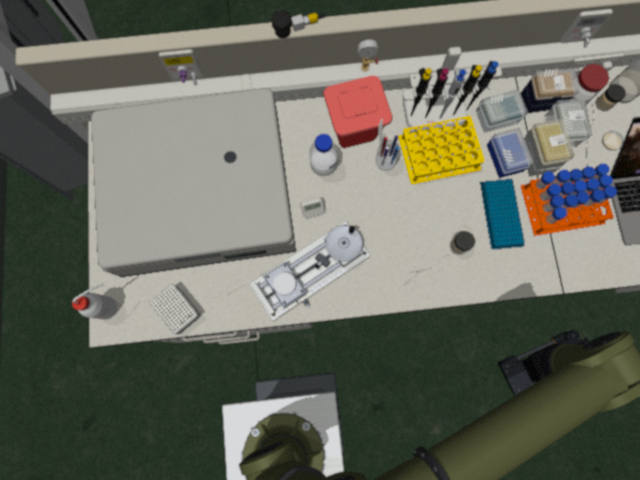

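The side view shows the stage at about (333,270), with the wheel at (337,233) and the handle at (333,215). In the top view the wheel is at (344,242), the handle at (352,230), the carriage at (285,284), and the jar at (463,242). Next I'll take upscaled crops.

```bash
python3 - <<'E'
import cv2,numpy as np
a=cv2.imread("pics/side0.png")[200:330,290:375]; b=cv2.imread("pics/top0.png")[215:325,240:380]
a=cv2.resize(a,None,fx=4.4,fy=4.4,interpolation=cv2.INTER_CUBIC); b=cv2.resize(b,None,fx=5.5,fy=5.5,interpolation=cv2.INTER_CUBIC)
cv2.imwrite("pics/sc.png",a);cv2.imwrite("pics/tc.png",b)
E
```

```text
(no output)
```

View pics/sc.png

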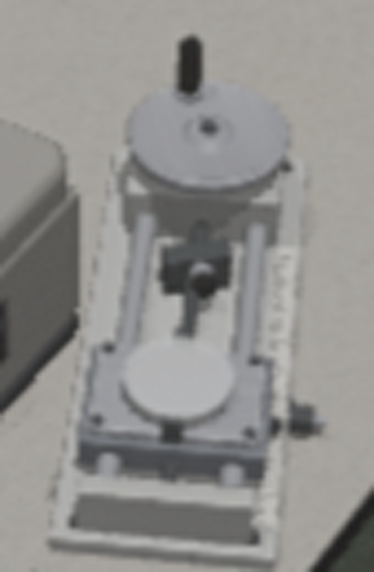

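View pics/tc.png

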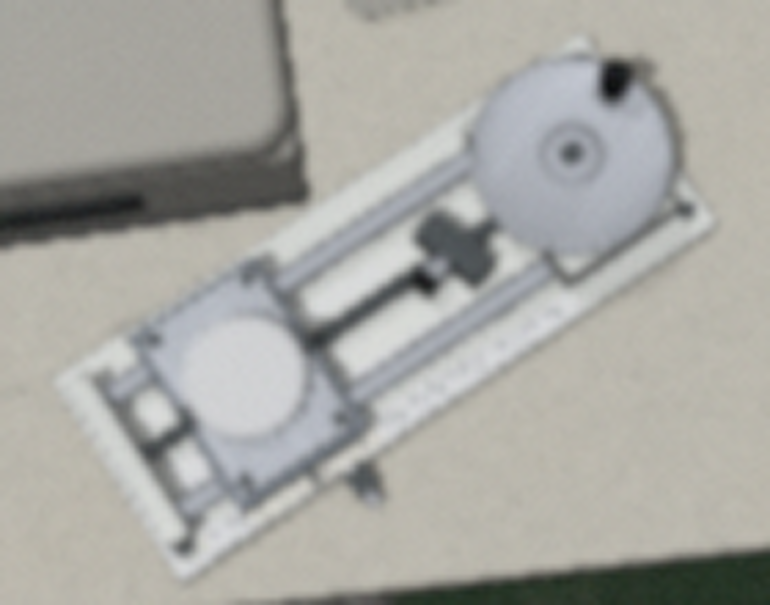

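```bash
cat > h.py <<'E'
from bench import ctrl
import numpy as np, cv2
np.set_printoptions(precision=4,suppress=True)
C={n:ctrl.camera_info(n) for n in("side","top")}
def ray(n,uv):
    c=C[n]; d=c["R"].T@np.linalg.solve(c["intrinsics"],[uv[0],uv[1],1.]); return -c["R"].T@c["t"],d
def plane(n,uv,z):
    o,d=ray(n,uv); return o+d*(z-o[2])/d[2]
def tri(a,b):
    (o1,d1),(o2,d2)=ray("side",a),ray("top",b)
    k=np.linalg.lstsq(np.c_[d1,-d2],o2-o1,rcond=None)[0]
    p,q=o1+k[0]*d1,o2+k[1]*d2; return (p+q)/2,np.linalg.norm(p-q)
def proj(n,X):
    c=C[n]; p=c["intrinsics"]@(c["R"]@np.asarray(X)+c["t"]); return p[:2]/p[2]
S=lambda u,v:((u+.5)/4.4-.5+290,(v+.5)/4.4-.5+200)
T=lambda u,v:((u+.5)/5.5-.5+240,(v+.5)/5.5-.5+215)
E
python3 - <<'E'
from h import *
print("hub",tri(S(208,127),T(571,152)),plane("top",T(571,152),.081),plane("side",S(208,127),.081))
print("handle top",tri(S(190,42),T(612,82)),plane("side",S(190,42),.123),plane("top",T(612,75),.123))
for t in [(585,38),(715,222),(183,578),(58,382)]: print("corner",plane("top",T(*t),.014))
for t in [(45,545),(272,558),(305,168)]: print("corner s",plane("side",S(*t),.014))
print("clip",tri(S(302,420),T(366,480)),"dish",tri(S(180,378),T(246,376)))
print("stop",tri(S(195,265),T(455,245)))
d=np.load("top0.npy")
for uv in [(270,200),(285,235),(230,157),(322,155),(313,207),(463,240),(343,247),(355,100),(172,303)]:
    c=C["top"]; z=d[uv[1],uv[0]]; X=c["R"].T@(z*np.linalg.solve(c["intrinsics"],[*uv,1.])-c["t"]); print(uv,X)
E
```

```text
hub (array([ 0.5578, -0.2302,  0.0827]), np.float64(0.00022416065719024276)) [ 0.558  -0.2303  0.081 ] [ 0.5589 -0.2318  0.081 ]
handle top (array([ 0.5839, -0.2514,  0.1257]), np.float64(0.004657973450847705)) [ 0.5881 -0.2539  0.123 ] [ 0.586 -0.253  0.123]
corner [ 0.6356 -0.2502  0.014 ]
corner [ 0.5256 -0.3073  0.014 ]
corner [ 0.3683 -0.0047  0.014 ]
corner [0.4788 0.0524 0.014 ]
corner s [0.4795 0.0626 0.014 ]
corner s [ 0.3679 -0.002   0.014 ]
corner s [ 0.5226 -0.3005  0.014 ]
clip (array([ 0.409 , -0.1053,  0.0103]), np.float64(0.0001887967696458115)) dish (array([ 0.4633, -0.051 ,  0.0623]), np.float64(0.0006943727291524276))
stop (array([ 0.5257, -0.1663,  0.0284]), np.float64(0.0009274110805559094))
(270, 200) [ 0.6778 -0.0408  0.1689]
(285, 235) [ 0.5765 -0.0719  0.1664]
(230, 157) [0.8135 0.058  0.1717]
(322, 155) [ 0.8052 -0.1971  0.1368]
(313, 207) [ 0.681  -0.1559  0.0509]
(463, 240) [ 0.5279 -0.5721  0.0718]
(343, 247) [ 0.5449 -0.2276  0.0785]
(355, 100) [ 0.9487 -0.3082  0.1666]
(172, 303) [0.4447 0.2727 0.0475]
```

```bash
cat >> h.py <<'E'
def blob(g,box,thr):
    x0,x1,y0,y1=box; m=(g[y0:y1,x0:x1].max(2)<thr).astype(np.uint8)
    n,l,st,ce=cv2.connectedComponentsWithStats(m); i=1+np.argmax(st[1:,4]); return ce[i]+[x0,y0],st[i]
def disc(img,box,lo):
    pass
E
python3 - <<'E'
from h import *
s=cv2.imread("pics/side0.png");t=cv2.imread("pics/top0.png")
for thr in(50,75):
    a,sa=blob(s,(325,342,203,224),thr); b,sb=blob(t,(343,364,220,238),thr); p=tri(a,b); hub=np.array([.558,-.231])
    print(a,sa,b,sb,p,p[0][:2]-hub,np.linalg.norm(p[0][:2]-hub))
    for z in(.103,): print(plane("side",a,z),plane("top",b,z))
E
python3 -m handwheel '[[0.06,0.049,-0.0235,0,0,0,-7.33],[0.06,0.0515,-0.017,0,0,0,-7.33],[0.06,0.0535,-0.0105,0,0,0,-7.33],[0.06,0.0545,-0.0035,0,0,0,-7.33],[0.06,0.0545,0.0035,0,0,0,-7.33],[0.06,0.0535,0.0105,0,0,0,-7.33],[0.06,0.0515,0.017,0,0,0,-7.33],[0.06,0.049,0.0235,0,0,0,-7.33],[0.06,0.046,0.0295,0,0,0,-7.33],[0.06,0.0415,0.035,0,0,0,-7.33],[0.06,0,0,0,0,0,0]]' 10
```

```text
[332.6667 214.9487] [ 6  6  4 12 39] [351.4118 228.9412] [ 7  7  4  5 17] (array([ 0.5894, -0.2562,  0.0999]), np.float64(0.00017661426308469085)) [ 0.0314 -0.0252] 0.040291974100061745
[ 0.5873 -0.253   0.103 ] [ 0.5887 -0.2559  0.103 ]
[332.8519 214.537 ] [ 6  6  5 12 54] [351.6667 228.9259] [ 7  6  5  7 27] (array([ 0.5891, -0.2568,  0.1011]), np.float64(5.338780136776295e-05)) [ 0.0311 -0.0258] 0.040449919075818186
[ 0.5879 -0.2549  0.103 ] [ 0.5887 -0.2567  0.103 ]
time: 1.48
position: [0.5916, -0.2494, 0.2219]
tool_rot: [-2.21, -2.23, -0.006]
ft_force: [-0.5, 0.2, 0.5]
grip_width: 0.687
grip_force: 0.0
```

```bash
python3 -m handwheel '[[0.06,-0.007,-0.0025,0.02,0,0,0.5],[0.06,0,0,0.04,0,0,0],[0.06,0,0,0.035,0,0,0],[0.06,0,0,0.022,0,0,0],[0.06,0,0,0.015,0,0,0],[0.06,0,0,0,0,0,0]]'; python3 - <<'E'
from h import *
for n,b in(("side",(280,390,150,260)),("top",(300,410,180,290))):
    p,_=ctrl.get_image(n); cv2.imwrite(f"pics/{n}1.png",p)
    if n=="side": A=p[150:270,270:390]
    else: B=p[180:300,290:410]
cv2.imwrite("pics/near1.png",cv2.resize(np.hstack([A,B]),None,fx=3.3,fy=3.3,interpolation=cv2.INTER_CUBIC))
E
```

```text
time: 2.22
position: [0.5841, -0.2641, 0.0887]
tool_rot: [-2.233, -2.207, 0.003]
ft_force: [-0.4, 0.0, 0.6]
grip_width: 0.689
grip_force: 0.0
```

View pics/near1.png

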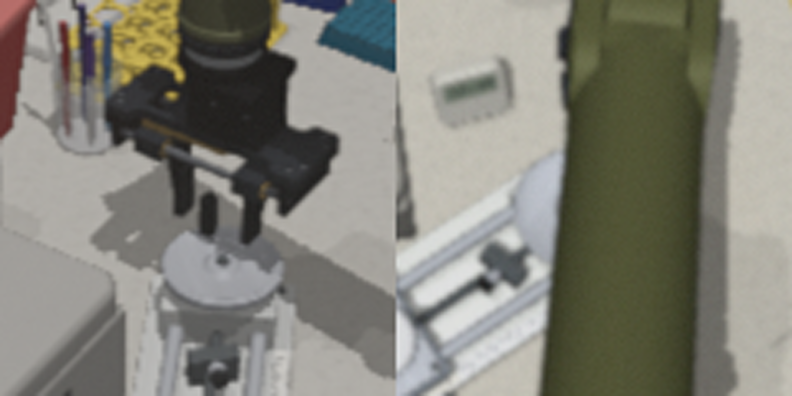

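The side half of the crop shows the handle at (208,213) between the fingers, which are at (180,190) and (250,220). In the top half the arm hides the wheel. The measured TCP is about 8 mm short of the handle in y, so I'll let it settle and check.

```bash
python3 -m handwheel '[[0.06,0,0,0,0,0,0]]'; python3 -m handwheel '[[0.06,0,0,0,0,0,0],[0.06,0,0,0,0,0,0]]'
```

```text
time: 2.45
position: [0.5868, -0.2634, 0.0918]
tool_rot: [2.231, 2.209, 0.001]
ft_force: [-0.4, 0.6, 0.1]
grip_width: 0.685
grip_force: 0.0
time: 2.7
position: [0.5863, -0.263, 0.091]
tool_rot: [2.231, 2.211, 0.0]
ft_force: [0.3, -0.2, 0.8]
grip_width: 0.688
grip_force: 0.0
```

```bash
python3 -m handwheel '[[0.06,0.0065,0.0025,0,0,0,-0.5],[0.06,0,0,0,0,0,0],[0.03,0,0,0,0,0,0],[0.005,0,0,0,0,0,0],[0.005,0,0,0,0,0,0],[0.005,0,0,0,0,0,0],[0.005,0,0,0,0,0,0]]' 10
```

```text
time: 3.58
position: [0.5886, -0.2565, 0.0905]
tool_rot: [2.222, 2.221, -0.0]
ft_force: [0.6, 0.4, -0.4]
grip_width: 0.206
grip_force: 0.0
```

```bash
python3 -m handwheel '[[0,0,0,0,0,0,0],[0,0,0,0,0,0,0]]' 10; cat >> h.py <<'E'
HUB=np.array([.558,-.231]); R=.040
def arc(a0,step,n,cmd,hub=HUB):
    """world angle deg a0 (handle now), step deg (+ = ccw = back); print tool x,y shifts in mm (tool x=world y, tool y=world x)"""
    p=np.array(cmd)
    for k in range(1,n+1):
        a=np.radians(a0+step*k); q=hub+R*np.array([np.cos(a),np.sin(a)])
        d=(q-p)*1e3; p=q; print(f"{a0+step*k:7.1f} {d[1]:6.1f} {d[0]:6.1f}")
E
python3 - <<'E'
from h import *
arc(-39.5,15,24,(.589,-.2565))
E
```

```text
time: 3.82
position: [0.5886, -0.2565, 0.0905]
tool_rot: [2.222, 2.221, -0.0]
ft_force: [-0.4, 0.8, -0.6]
grip_width: 0.192
grip_force: 10.0
  -24.5    8.9    5.4
   -9.5   10.0    3.1
    5.5   10.4    0.4
   20.5   10.2   -2.3
   35.5    9.2   -4.9
   50.5    7.6   -7.1
   65.5    5.5   -8.9
   80.5    3.1  -10.0
   95.5    0.4  -10.4
  110.5   -2.3  -10.2
  125.5   -4.9   -9.2
  140.5   -7.1   -7.6
  155.5   -8.9   -5.5
  170.5  -10.0   -3.1
  185.5  -10.4   -0.4
  200.5  -10.2    2.3
  215.5   -9.2    4.9
  230.5   -7.6    7.1
  245.5   -5.5    8.9
  260.5   -3.1   10.0
  275.5   -0.4   10.4
  290.5    2.3   10.2
  305.5    4.9    9.2
  320.5    7.1    7.6
```

```bash
python3 -m handwheel '[[0,0.009,0.0055,0,0,0,0],[0,0.010,0.003,0,0,0,0],[0,0.0105,0.0005,0,0,0,0],[0,0.010,-0.0025,0,0,0,0],[0,0.009,-0.005,0,0,0,0],[0,0.0075,-0.007,0,0,0,0],[0,0,0,0,0,0,0]]'
```

```text
time: 4.7
position: [0.5821, -0.1997, 0.0905]
tool_rot: [-2.221, -2.22, 0.001]
ft_force: [-0.7, -1.2, -1.2]
grip_width: 0.189
grip_force: 10.0
```

```bash
python3 -m handwheel '[[0,0.0055,-0.009,0,0,0,0],[0,0.003,-0.010,0,0,0,0],[0,0.0005,-0.0105,0,0,0,0],[0,-0.0025,-0.010,0,0,0,0],[0,-0.005,-0.009,0,0,0,0],[0,-0.007,-0.0075,0,0,0,0],[0,0,0,0,0,0,0]]'
```

```text
time: 5.58
position: [0.5261, -0.2065, 0.0906]
tool_rot: [-2.223, -2.218, 0.002]
ft_force: [1.0, -0.3, -1.9]
grip_width: 0.188
grip_force: 10.0
```

```bash
python3 -m handwheel '[[0,-0.009,-0.0055,0,0,0,0],[0,-0.010,-0.003,0,0,0,0],[0,-0.0105,-0.0005,0,0,0,0],[0,-0.010,0.0025,0,0,0,0],[0,-0.009,0.005,0,0,0,0],[0,-0.0075,0.007,0,0,0,0],[0,0,0,0,0,0,0]]'
```

```text
time: 6.45
position: [0.5334, -0.2634, 0.0906]
tool_rot: [2.222, 2.219, -0.0]
ft_force: [-1.4, -1.3, -0.7]
grip_width: 0.185
grip_force: 10.0
```

```bash
python3 -m handwheel '[[0,-0.0055,0.009,0,0,0,0],[0,-0.003,0.010,0,0,0,0],[0,-0.0005,0.0105,0,0,0,0],[0,0.0025,0.010,0,0,0,0],[0,0.005,0.009,0,0,0,0],[0,0.007,0.0075,0,0,0,0],[0,0,0,0,0,0,0]]'; python3 - <<'E'
from h import *
p,_=ctrl.get_image("side"); cv2.imwrite("pics/side2.png",p)
q,_=ctrl.get_image("top"); cv2.imwrite("pics/top2.png",q)
A=cv2.resize(p[210:330,290:375],None,fx=4.5,fy=4.5,interpolation=cv2.INTER_CUBIC);B=cv2.resize(q[215:335,250:340],None,fx=4.5,fy=4.5,interpolation=cv2.INTER_CUBIC)
cv2.imwrite("pics/two2.png",np.hstack([A,B]))
E
```

```text
time: 7.32
position: [0.5899, -0.2548, 0.0906]
tool_rot: [2.219, 2.223, 0.003]
ft_force: [-0.1, 0.1, 0.6]
grip_width: 0.189
grip_force: 10.0
```

View pics/two2.png

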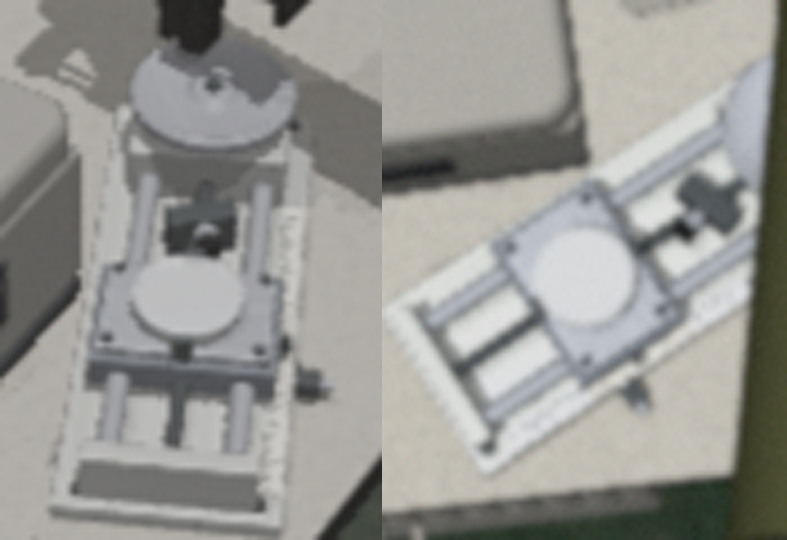

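The side half shows the carriage moved back, with its needle near (287,345) and the clip at (310,383). The top half shows the dish at (585,277), the clip at (637,393), and a gap still open before the buffer at (690,228).

```bash
cat >> h.py <<'E'
YS=np.array([np.cos(np.radians(117.4)),np.sin(np.radians(117.4))]); XS=np.array([YS[1],-YS[0]]); O=np.array([.4918,-.1075])
st=lambda X:np.array([(X[:2]-O)@XS,(X[:2]-O)@YS])
def dish(img,n,guess):
    # white disc, radius ~14..: seed-connected bright component
    g=img.min(2).astype(np.uint8); x,y=map(int,np.round(guess)); r0=np.median(g[y-2:y+3,x-2:x+3])
    m=(g>r0-14).astype(np.uint8); win=np.zeros_like(m); win[y-24:y+25,x-24:x+25]=1; m*=win
    m=cv2.morphologyEx(m,cv2.MORPH_OPEN,np.ones((3,3),np.uint8))
    _,l,s,c=cv2.connectedComponentsWithStats(m); i=l[y,x]; return c[i],s[i],r0
E
python3 - <<'E'
from h import *
for k in(0,2):
    s=cv2.imread(f"pics/side{k}.png");t=cv2.imread(f"pics/top{k}.png")
    gs=(331,286) if k==0 else (290+187/4.5,210+298/4.5); gt=(284.7,283.4) if k==0 else (250+(585-382)/4.5,215+277/4.5)
    a,b=dish(s,"side",gs),dish(t,"top",gt); p,e=tri(a[0],b[0]); print(a,b,p,e,"stage",st(p),st(plane("side",a[0],.065)),st(plane("top",b[0],.065)))
E
```

```text
(array([330.7941, 282.2466]), array([319, 268,  24,  26, 442], dtype=int32), np.float64(178.0)) (array([283.4186, 282.9477]), array([273, 273,  21,  21, 344], dtype=int32), np.float64(208.0)) [ 0.4616 -0.0494  0.0767] 0.00034255247050710315 stage [-0.      0.0655] [0.0006 0.0544] [0.002  0.0654]
(array([331.7432, 274.7946]), array([320, 267,  24,  17, 331], dtype=int32), np.float64(189.0)) (array([293.9357, 275.9152]), array([283, 266,  22,  21, 342], dtype=int32), np.float64(216.0)) [ 0.4791 -0.0804  0.0678] 0.001344499372645663 stage [0.0012 0.0299] [0.0007 0.0274] [0.0023 0.0297]
```

```bash
python3 -m handwheel '[[0,0.009,0.0055,0,0,0,0],[0,0.010,0.003,0,0,0,0],[0,0.0105,0.0005,0,0,0,0],[0,0.010,-0.0025,0,0,0,0],[0,0.009,-0.005,0,0,0,0],[0,0.0075,-0.007,0,0,0,0],[0,0,0,0,0,0,0]]'
```

```text
time: 8.3
position: [0.5822, -0.1997, 0.0905]
tool_rot: [-2.221, -2.221, 0.001]
ft_force: [-2.5, -2.3, -1.5]
grip_width: 0.193
grip_force: 10.0
```

```bash
cat > f.py <<'E'
from h import *
import sys
# n camera calls at rest to average force; report tangential (ccw-resisting) & radial
ang=np.radians(float(sys.argv[1])); F=[];P=[];D=[]
n=int(sys.argv[2]) if len(sys.argv)>2 else 6
for i in range(n):
    t,_=ctrl.get_image("top"); s=ctrl.get_state(); F.append(s["ft_force"][:2]); P.append(s["position"][:2])
    if len(sys.argv)>3: cv2.imwrite(f"pics/{sys.argv[3]}_{i}.png",t)
F=np.array(F); m=F.mean(0); tg=np.array([-np.sin(ang),np.cos(ang)]); rd=np.array([np.cos(ang),np.sin(ang)])
P=np.array(P).mean(0); d=P-HUB
print("t",round(s["time"],2),"tang",(F@tg).round(2),"mean",(m@tg).round(2),"rad",(m@rd).round(2),"pos",P,"ang",np.degrees(np.arctan2(d[1],d[0])),"r",np.linalg.norm(d))
g=(293.9,275.9)
b=None
for k in range(0,12):
    try:
        b=dish(t,"top",(293.9+k*.9,275.9-k*.65)); 
        if 300<b[1][4]<400: break
    except Exception as e: pass
print("dish",b[0],b[1][4],"y",st(plane("top",b[0],.065)))
E
python3 -m handwheel '[[0,0.0055,-0.009,0,0,0,0],[0,0.003,-0.010,0,0,0,0],[0,0.0005,-0.0105,0,0,0,0],[0,0,0,0,0,0,0]]'; python3 f.py 95.5
```

```text
time: 8.8
position: [0.5526, -0.1916, 0.0906]
tool_rot: [-2.223, -2.22, 0.001]
ft_force: [-0.8, -3.1, -3.0]
grip_width: 0.193
grip_force: 10.0
t 9.1 tang [ 0.77  0.24  0.97  0.76  1.42 -0.32] mean 0.64 rad -3.63 pos [ 0.5534 -0.1914] ang 96.65426469809721 r 0.03983166466341804
dish [297.6233 272.8767] 300 y [0.0037 0.0163]
```

```bash
M="python3 -m handwheel"; f(){ grep -E "time|position|ft_f" | tr '\n' ' '; echo; }
$M '[[0,-0.0005,-0.0035,0,0,0,0],[0,-0.0008,-0.0034,0,0,0,0]]'|f
$M '[[0,-0.0011,-0.0033,0,0,0,0]]'|f
$M '[[0,-0.0014,-0.0032,0,0,0,0]]'|f
$M '[[0,-0.0016,-0.0031,0,0,0,0]]'|f
$M '[[0,-0.0019,-0.0029,0,0,0,0]]'|f
```

```text
time: 9.35 position: [0.5475, -0.1925, 0.0907] ft_force: [3.7, -3.6, -3.1] 
time: 9.48 position: [0.5439, -0.1936, 0.0906] ft_force: [3.0, -3.8, -4.2] 
time: 9.6 position: [0.5405, -0.1951, 0.0907] ft_force: [3.0, -3.0, -4.8] 
time: 9.72 position: [0.5374, -0.1966, 0.0906] ft_force: [3.8, -2.7, -5.5] 
time: 9.85 position: [0.5345, -0.1985, 0.0907] ft_force: [4.2, -2.1, -4.2]
```

```bash
cat > t.py <<'E'
import sys,re,math
a=math.radians(float(sys.argv[1])); s=sys.stdin.read(); v=[list(map(float,x.split(','))) for x in re.findall(r'\[(.*?)\]',s)]
p,f=v[0],v[2]; print(s.split('\n')[0],'pos',p,'resist back %.2f rad %.2f'%(math.sin(a)*f[0]-math.cos(a)*f[1],math.cos(a)*f[0]+math.sin(a)*f[1]),'ang %.1f'%(math.degrees(math.atan2(p[1]+.231,p[0]-.558))%360),'z',f[2])
E
M="python3 -m handwheel"
$M '[[0,-0.0021,-0.0028,0,0,0,0]]'|python3 t.py 130.5
$M '[[0,-0.0024,-0.0025,0,0,0,0]]'|python3 t.py 135.5
$M '[[0,-0.0026,-0.0023,0,0,0,0]]'|python3 t.py 140.5
```

```text
time: 9.98 pos [0.5319, -0.2004, 0.0907] resist back 3.25 rad -5.28 ang 130.5 z -5.6
time: 10.1 pos [0.5295, -0.2026, 0.0907] resist back 2.58 rad -4.19 ang 135.1 z -5.1
time: 10.22 pos [0.5273, -0.2049, 0.0907] resist back 2.16 rad -4.83 ang 139.6 z -5.2
```

```bash
M="python3 -m handwheel"
$M '[[0,-0.0028,-0.0021,0,0,0,0]]'|python3 t.py 145.5
$M '[[0,-0.0030,-0.0018,0,0,0,0]]'|python3 t.py 150.5
$M '[[0,-0.0031,-0.0016,0,0,0,0]]'|python3 t.py 155.5
```

```text
time: 10.35 pos [0.5253, -0.2074, 0.0907] resist back 2.75 rad -4.54 ang 144.2 z -5.8
time: 10.48 pos [0.5234, -0.2101, 0.0907] resist back 2.26 rad -4.81 ang 148.9 z -4.6
time: 10.6 pos [0.5216, -0.2135, 0.0906] resist back 1.87 rad -3.87 ang 154.3 z -4.0
```

```bash
python3 f.py 155.5 2
```

```text
t 10.7 tang [-0.75 -1.58] mean -1.17 rad -3.41 pos [ 0.5212 -0.2143] ang 155.56722829086866 r 0.04045044100194551
dish [300.2679 271.5476] 336 y [0.0028 0.0079]
```

```bash
M="python3 -m handwheel"
$M '[[0,-0.0032,-0.0013,0,0,0,0]]'|python3 t.py 160.5
$M '[[0,-0.0033,-0.0010,0,0,0,0]]'|python3 t.py 165.5
$M '[[0,-0.0034,-0.0007,0,0,0,0]]'|python3 t.py 170.5
```

```text
time: 10.82 pos [0.52, -0.217, 0.0906] resist back 3.01 rad -3.71 ang 159.8 z -4.1
time: 10.95 pos [0.5187, -0.2208, 0.0906] resist back 2.11 rad -2.55 ang 165.5 z -2.9
time: 11.08 pos [0.5179, -0.2243, 0.0906] resist back 2.42 rad -1.72 ang 170.5 z -2.6
```

```bash
M="python3 -m handwheel"
$M '[[0,-0.0035,-0.0004,0,0,0,0]]'|python3 t.py 175.5
$M '[[0,-0.0035,-0.0001,0,0,0,0]]'|python3 t.py 180.5
$M '[[0,-0.0035,0.0002,0,0,0,0]]'|python3 t.py 185.5
```

```text
time: 11.2 pos [0.5175, -0.2278, 0.0905] resist back 2.45 rad -3.12 ang 175.5 z -2.3
time: 11.32 pos [0.5173, -0.2311, 0.0905] resist back 3.88 rad -2.53 ang 180.1 z -1.1
time: 11.45 pos [0.5174, -0.2344, 0.0905] resist back 4.70 rad -1.26 ang 184.8 z -0.5
```

```bash
M="python3 -m handwheel"
$M '[[0,-0.0020,0.0002,0,0,0,0]]'|python3 t.py 188.5
python3 f.py 188.5 3 touch
```

```text
time: 11.58 pos [0.5176, -0.2365, 0.0904] resist back 4.78 rad -1.83 ang 187.8 z -0.4
t 11.72 tang [-4.96 -3.64 -3.25] mean -3.95 rad -1.2 pos [ 0.5177 -0.2368] ang -171.8567917963443 r 0.04075640130739208
dish [301.1953 271.0554] 343 y [0.0025 0.005 ]
```

Contact is clear: the resistance rose from about 2.3 N to 4.8 N, and 4 N stays on at rest, so roughly 15 N on the buffer. Next I'll wind forward 270°, which stops well short of the pointer.

```bash
M="python3 -m handwheel"
$M '[[0,0.0104,-0.0002,0,0,0,0],[0,0.0101,0.0025,0,0,0,0],[0,0.0091,0.0051,0,0,0,0],[0,0.0075,0.0073,0,0,0,0],[0,0.0054,0.0090,0,0,0,0],[0,0.0029,0.0100,0,0,0,0]]'|python3 t.py 98.5
$M '[[0,0.0002,0.0104,0,0,0,0],[0,-0.0025,0.0101,0,0,0,0],[0,-0.0051,0.0091,0,0,0,0],[0,-0.0073,0.0075,0,0,0,0],[0,-0.0090,0.0054,0,0,0,0],[0,-0.0100,0.0029,0,0,0,0]]'|python3 t.py 8.5
$M '[[0,-0.0104,0.0002,0,0,0,0],[0,-0.0101,-0.0025,0,0,0,0],[0,-0.0091,-0.0051,0,0,0,0],[0,-0.0075,-0.0073,0,0,0,0],[0,-0.0054,-0.0090,0,0,0,0],[0,-0.0029,-0.0100,0,0,0,0],[0,0,0,0,0,0,0]]'|python3 t.py -81.5
python3 - <<'E'
from h import *
for n in("side","top"):
    I=[ctrl.get_image(n)[0].astype(float) for _ in range(8)]; print(n,np.std(I,axis=0).mean())
    np.save(f"avg_{n}3.npy",np.mean(I,axis=0))
s,t=np.load("avg_side3.npy"),np.load("avg_top3.npy")
A=cv2.resize(s[268:308,332:376],None,fx=9,fy=9,interpolation=cv2.INTER_CUBIC);B=cv2.resize(t[280:320,282:326],None,fx=9,fy=9,interpolation=cv2.INTER_CUBIC)
cv2.imwrite("pics/two3.png",np.hstack([A,B]).clip(0,255).astype(np.uint8))
p=dish(t.astype(np.uint8),"top",(293.9,275.9)); print(p,st(plane("top",p[0],.065)))
E
```

```text
time: 12.48 pos [0.5519, -0.1916, 0.0904] resist back -2.47 rad -0.95 ang 98.8 z -0.6
time: 13.22 pos [0.5972, -0.2254, 0.0903] resist back -2.73 rad -4.75 ang 8.1 z 0.4
time: 14.1 pos [0.5621, -0.2713, 0.0906] resist back 0.85 rad -2.45 ang 275.8 z -1.4
side 0.6109686780825491
top 1.2065414124428773
(array([294.0357, 276.0179]), array([284, 267,  21,  20, 336], dtype=int32), np.float64(215.0)) [0.0019 0.0297]
```

View pics/two3.png

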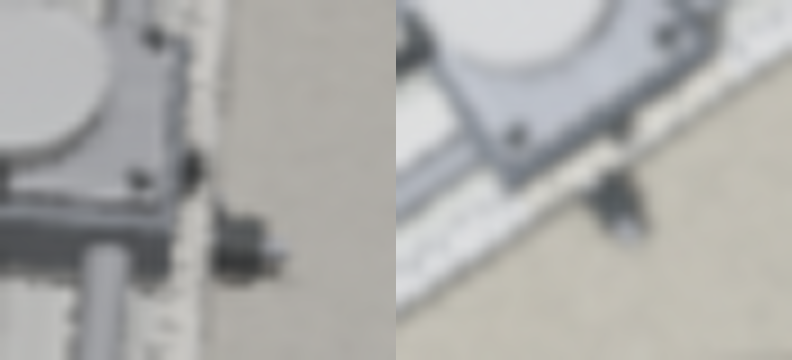

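The side half shows the needle at (190,165) and the clip at (240,245), with its screw at (275,258). In the top half the needle is at (622,125) and the clip at (608,195), with its light outer end at (628,230). The needle is still short of the pointer, so I'll get exact numbers from intensity profiles along stage y.

```bash
cat >> h.py <<'E'
def W(x,y,z): return np.array([*(O+x*XS+y*YS),z])
def prof(img,n,x,z,ys):
    g=img.mean(2).astype(np.float32); q=np.array([proj(n,W(x,y,z)) for y in ys],np.float32)
    return cv2.remap(g,q[:,:1],q[:,1:],cv2.INTER_CUBIC)[:,0]
E
python3 - <<'E'
from h import *
ys=np.arange(.020,.060,.002)
print("y   ",(ys*1e3).astype(int))
for n,z0 in(("top",0),("side",0)):
    im=np.load(f"avg_{n}3.npy")
    for x,z in[(-.056,.024),(-.058,.024),(-.060,.024),(-.063,.024),(-.065,.02),(-.067,.02),(-.070,.02),(-.073,.02),(-.076,.02),(-.08,.02),(-.084,.02)]:
        print(n,x,z,prof(im,n,x,z,ys).astype(int))
for z,(u,v) in [(.024,(622,125)),(.02,(608,192)),(.014,(628,230)),(.014,(587,192))]: print("top",st(plane("top",(282+(u-396+.5)/9-.5,280+(v+.5)/9-.5),z)))
for z,(u,v) in [(.024,(190,165)),(.02,(240,245)),(.014,(275,258))]: print("side",st(plane("side",(332+(u+.5)/9-.5,268+(v+.5)/9-.5),z)))
f=lambda a,b:tri((332+(a[0]+.5)/9-.5,268+(a[1]+.5)/9-.5),(282+(b[0]-395.5)/9-.5,280+(b[1]+.5)/9-.5))
for a,b in[((190,165),(622,125)),((240,245),(608,192)),((277,258),(630,232))]: p,e=f(a,b); print(p,e,st(p))
E
```

```text
y    [20 22 23 25 27 29 31 33 35 37 39 41 43 45 47 49 51 53 55 57]
top -0.056 0.024 [171 151 128 112 111 122 152 172 180 185 181 187 186 185 188 188 183 180
 183 189]
top -0.058 0.024 [191 173 150 136 128 144 170 193 203 202 203 204 206 209 206 206 200 193
 197 202]
top -0.06 0.024 [201 187 174 159 155 165 185 201 205 202 201 204 211 211 207 203 197 194
 195 199]
top -0.063 0.024 [191 185 179 174 172 175 180 182 176 167 166 178 187 187 178 170 169 169
 171 172]
top -0.065 0.02 [169 166 163 163 163 159 151 141 133 122 124 142 149 148 141 143 147 153
 154 154]
top -0.067 0.02 [165 162 161 162 160 149 134 119 104  96 100 107 115 115 121 134 148 157
 160 160]
top -0.07 0.02 [181 179 178 179 175 161 136 114  96  88  85  87  89 100 115 140 163 174
 177 181]
top -0.073 0.02 [188 187 187 186 183 170 146 118 100  90  89  89  90 101 126 150 172 181
 184 187]
top -0.076 0.02 [188 188 189 187 184 173 150 123 101  93  92  95  99 105 127 157 173 184
 184 186]
top -0.08 0.02 [187 189 190 190 187 183 168 146 121 110 118 133 136 134 143 160 176 184
 186 187]
top -0.084 0.02 [186 188 189 189 189 187 1
[... 811 characters left out ...]
4 108  93  86  88  88  84  75  65  58
  60  68]
side -0.076 0.02 [172 172 171 171 171 171 171 161 136 109  95  86  88  89  87  76  65  59
  62  70]
side -0.08 0.02 [170 170 169 169 170 170 172 168 160 150 145 141 140 142 138 120 101  94
  92  98]
side -0.084 0.02 [172 172 171 170 169 168 169 169 170 171 171 170 168 168 157 137 124 126
 126 131]
top [-0.0546  0.0257]
top [-0.0696  0.0412]
top [-0.0828  0.0424]
top [-0.0652  0.0467]
side [-0.0557  0.0215]
side [-0.0722  0.0479]
side [-0.0827  0.0463]
[ 0.4307 -0.11    0.0287] 0.0006376796518297741 [-0.0554  0.0259]
[ 0.4102 -0.1033  0.0132] 0.003416591525024682 [-0.0706  0.0413]
[ 0.3984 -0.1084  0.0096] 0.0001410921084180201 [-0.0833  0.0422]
```

```bash
python3 - <<'E'
from h import *
s,t=np.load("avg_side3.npy"),np.load("avg_top3.npy")
A=s[280:304,346:370];B=t[288:312,294:318]
f=lambda a:cv2.resize(a,None,fx=16,fy=16,interpolation=cv2.INTER_LANCZOS4)
v=((np.hstack([f(A),f(B)])-30)*1.25).clip(0,255).astype(np.uint8); cv2.imwrite("pics/two4.png",v)
g=lambda n,u,v:((332+(u+.5)/9-.5,268+(v+.5)/9-.5) if n=="side" else (282+(u-395.5)/9-.5,280+(v+.5)/9-.5))
for a,b in[((155,38),(665,35)),((140,180),(515,135))]:
    p,e=tri(g("side",*a),g("top",*b)); print(p,e,st(p),[st(plane("top",g("top",*b),z)) for z in(.04,.05)])
E
```

```text
[ 0.4545 -0.1271  0.0539] 0.0005758239561041923 [-0.0421 -0.0002] [array([-0.04 , -0.001]), array([-0.0413, -0.0005])]
[ 0.4285 -0.0766  0.0529] 0.00034292345086944033 [-0.042   0.0565] [array([-0.0401,  0.0563]), array([-0.0414,  0.0564])]
```

View pics/two4.png

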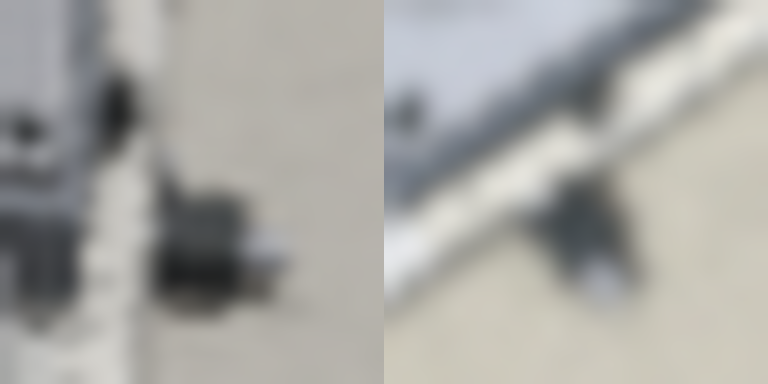

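The side half shows the needle at (118,110), a pointer tip at about (167,175), and the clip's top face around (203,222). The top half shows the needle at (592,100), the thin dark pointer at about (600,168), and the screw at (600,285). The needle is about 11–14 mm short, so I'll wind 75° more (8.3 mm) and compare the two close together.

```bash
M="python3 -m handwheel"
$M '[[0,-0.0002,-0.0104,0,0,0,0],[0,0.0025,-0.0101,0,0,0,0],[0,0.0051,-0.0091,0,0,0,0],[0,0.0073,-0.0075,0,0,0,0],[0,0.0090,-0.0054,0,0,0,0],[0,0,0,0,0,0,0]]'|python3 t.py -156.5
cat > look.py <<'E'
from h import *
import sys
k=sys.argv[1]; s={}
for n in("top","side"):
    s[n]=np.mean([ctrl.get_image(n)[0].astype(float) for _ in range(10)],axis=0); np.save(f"avg_{n}{k}.npy",s[n])
ys=np.arange(.028,.0561,.001); print("y",np.round(ys*1e3).astype(int))
for n in s:
    for x,z in[(-.057,.024),(-.059,.024),(-.061,.024),(-.063,.024),(-.065,.024),(-.067,.024),(-.070,.024)]: print(n,x,prof(s[n],n,x,z,ys).astype(int))
b=dish(s["top"].astype(np.uint8),"top",(292,277.5)); print(b[0],b[1][4],st(plane("top",b[0],.065)), ctrl.get_state()["time"])
f=lambda a:cv2.resize(a,None,fx=16,fy=16,interpolation=cv2.INTER_LANCZOS4)
v=((np.hstack([f(s["side"][280:304,346:370]),f(s["top"][288:312,294:318])])-30)*1.25).clip(0,255).astype(np.uint8); cv2.imwrite(f"pics/look{k}.png",v)
E
python3 look.py 5
```

```text
time: 15.65 pos [0.5201, -0.246, 0.0906] resist back 1.18 rad -1.06 ang 201.6 z -2.2
y [28 29 30 31 32 33 34 35 36 37 38 39 40 41 42 43 44 45 46 47 48 49 50 51
 52 53 54 55 56]
top -0.057 [188 177 162 151 144 136 132 133 138 143 151 161 173 184 191 195 195 196
 199 199 199 200 198 196 194 191 187 186 189]
top -0.059 [201 195 188 178 168 163 158 153 153 156 163 173 182 192 199 205 209 211
 211 210 208 207 206 204 200 197 195 195 197]
top -0.061 [207 202 196 192 187 179 172 163 159 158 160 165 175 185 194 202 206 205
 204 203 201 197 194 191 190 189 190 188 188]
top -0.063 [192 192 190 187 181 174 168 159 150 143 144 146 154 165 174 180 186 189
 187 182 177 173 169 168 168 168 169 171 171]
top -0.065 [172 170 167 162 157 152 145 137 129 120 116 120 125 133 146 155 156 155
 155 151 146 146 145 146 148 152 154 154 155]
top -0.067 [160 157 152 143 135 126 118 113 106  99  94  95 101 107 111 118 122 122
 120 122 123 127 134 142 146 150 153 155 157]
top -0.07 [172 166 159 148 132 120 110 101  93  88  86  84  84  86  88  89  90  93
  98 104 114 126 138 148 159 167 171 173 174]
side -0.057 [ 
[... 247 characters left out ...]

side -0.061 [144 145 146 147 145 140 133 127 128 136 148 161 171 176 176 177 177 176
 174 176 179 182 183 182 180 177 173 172 172]
side -0.063 [152 152 150 148 144 139 134 129 127 129 133 138 141 141 142 144 143 144
 146 149 154 158 159 157 150 145 139 137 134]
side -0.065 [160 160 160 157 154 150 145 138 130 123 117 112 107 104 104 102 104 107
 110 113 118 121 120 115 109 103  97  92  90]
side -0.067 [168 169 169 168 166 164 161 155 147 140 132 120 110 102  95  90  88  89
  90  91  93  93  91  87  82  76  70  66  63]
side -0.07 [172 172 172 172 173 173 173 170 168 165 158 146 134 122 110 100  94  91
  87  87  88  88  86  85  82  77  72  68  63]
[291.3109 277.4516] 341 [0.0027 0.0383] 16.65
```

View pics/look5.png

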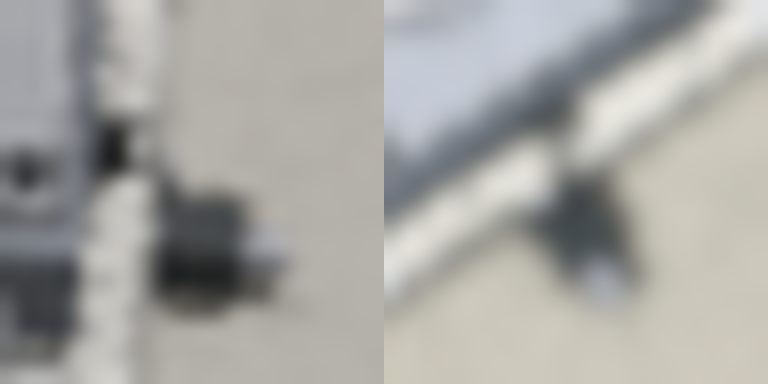

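The side half shows the needle at (115,148) with the pointer tip still at about (165,175). The top half shows the needle at (560,110) and the pointer bit at about (595,165). Shadows may bias these dark features, so I'll use the depth pictures, which shadows don't affect.

```bash
python3 - <<'E'
from h import *
for n in("top","side"):
    D=np.array([ctrl.get_image(n)[1] for _ in range(8)]); D[D==0]=np.nan; d=np.nanmedian(D,0); np.save(f"dep_{n}5.npy",d)
    print(n,"noise",np.nanstd(D,0)[280:310,290:320].mean())
    c=C[n]; v,u=np.mgrid[278:312,286:376]; q=np.stack([u,v,np.ones_like(u)],-1).reshape(-1,3)@np.linalg.inv(c["intrinsics"]).T*d[278:312,286:376].reshape(-1,1)
    X=(q-c["t"])@c["R"]; xy=(X[:,:2]-O); sx=xy@XS*1e3; sy=xy@YS*1e3; z=X[:,2]*1e3
    m=(sx>-90)&(sx<-54)&(sy>22)&(sy<60)
    # grid of heights
    gx=np.arange(-88,-53,3); gy=np.arange(24,60,2)
    from scipy.interpolate import griddata
    G=griddata(np.c_[sx[m],sy[m]],z[m],tuple(np.meshgrid(gx,gy)),method="nearest")
    print("x",gx)
    for y,r in zip(gy,G): print(y,np.round(r).astype(int))
print(ctrl.get_state()["time"])
E
```

```text
top noise 0.002699872
x [-88 -85 -82 -79 -76 -73 -70 -67 -64 -61 -58 -55]
24 [ 1  1  3  0  1  1  2  2 15 16 17 35]
26 [ 2  1  3  1  1  2  5  3  9 17 15 18]
28 [ 2  0  0 -1  1  2  0  3 13 17 15 25]
30 [ 1  1  0  4  1  0  0  2 16 17 15 11]
32 [ 0  1  0  4  1 -1  2  2 14 16 15 16]
34 [ 0  2  0  2  1 -1  2  2 15 16 16 46]
36 [ 0  2  0  2 21 17 19 21 15 15 38 33]
38 [ 0 15 13 22 20 17 19 19 12 34 38 44]
40 [17 18 13 18 18 21 20 22 17 17 16 14]
42 [-1 18 17 19 22 21 25 34 17 16 16 17]
44 [14 19 17 20 22 24 19 34 13 16 16 45]
46 [ 1  1  2 19 19 20 19 19 13 15 16 35]
48 [ 1  2  2 21 19 20 20 19 12 15 16 46]
50 [ 1  1  1  4  2  4  2  1  1 17 18 30]
52 [ 2  1  1  0  2  0  3  1 15 15 16 40]
54 [-2  1  1 -1 -1  2  3  1 14 15 18 46]
56 [ 2  1  2  1  4  2  2  2 14 18 18 36]
58 [-1  4  2  4  4  0 -1 -1 16 15 18 44]
side noise 0.0026574384
x [-88 -85 -82 -79 -76 -73 -70 -67 -64 -61 -58 -55]
24 [ 0  0  1  1  1  1  1 17 17 17 17 17]
26 [ 0  0  1  1  1  1  1 14 14 14 17 17]
28 [ 1  1  1  1  1  1 19 14 14 14 14 15]
30 [ 1  1  1  1 19 19 19 14 14 14 15 15]
32 [ 1  1  1 20 20 19 19 19 13 13 15 15]
34 [ 3  0  1 20 20 19 19 19 13 13 15 15]
36 [ 1  0  1  2 20 19 19 19 19 13 15 15]
38 [ 1  0  1  2 20 19 20 19 19 13 34 25]
40 [ 1  0 16 17 19 -1 20 23 19 14 15 17]
42 [ 0 18  1 17 19 20  1  1 19 14 17 17]
44 [ 0 17 17 16 19 20  1 -1  2 13 17 17]
46 [ 0 15 15 13  1  1  2  9 17 13 15 15]
48 [ 0  1 15  1 20  0 11 18 11 13 18 15]
50 [ 0  0  3 -1 -2  0  1  0 16 14 15 15]
52 [ 2  2  1 -1 -2  0  1  0  1 14 16 15]
54 [ 2  1  1  1  1  0  1  0  1 13 16 17]
56 [ 2  1  1  1  1  0  1  1  0 13 13 17]
58 [ 1  0  2 -2  1  0  1  1 13 13 16 16]
17.45<stdin>:3: RuntimeWarning: All-NaN slice encountered
  var = nanvar(a, axis=axis, dtype=dtype, out=out, ddof=ddof,
```

```bash
cat > pts.py <<'E'
from h import *
import sys
def pts(n,d):
    c=C[n]; v,u=np.mgrid[0:480,0:640]; q=np.stack([u,v,np.ones_like(u)],-1).reshape(-1,3)@np.linalg.inv(c["intrinsics"]).T*d.reshape(-1,1)
    X=(q-c["t"])@c["R"]; xy=X[:,:2]-O; return np.c_[u.ravel(),v.ravel(),xy@XS*1e3,xy@YS*1e3,X[:,2]*1e3]
if __name__=="__main__":
  for n in("top","side"):
    P=pts(n,np.load(f"dep_{n}{sys.argv[1]}.npy"))
    m=(P[:,2]>-90)&(P[:,2]<-56)&(P[:,3]>24)&(P[:,3]<56)&(P[:,4]>23)&(P[:,4]<48); print(n); print(P[m].round(1))
    m=(P[:,2]>-77)&(P[:,2]<-68)&(P[:,3]>28)&(P[:,3]<56)&(P[:,4]>14)&(P[:,4]<26); print("clip y",np.percentile(P[m][:,3],[0,5,50,95,100]),P[m][:,3].mean(),P[m][:,4].mean(),m.sum())
    m=(P[:,2]<-81)&(P[:,2]>-92)&(P[:,3]>28)&(P[:,3]<56)&(P[:,4]>8)&(P[:,4]<26); print("screw",P[m].mean(0),m.sum())
    m=(abs(P[:,2])<45)&(abs(P[:,3]-36)<60)&(P[:,4]>62)&(P[:,4]<72); print("dish",P[m].mean(0),m.sum(),P[m].min(0),P[m].max(0))
    m=(abs(P[:,2])<60)&(abs(P[:,3]-36)<60)&(P[:,4]>46)&(P[:,4]<58); print("carr",P[m].mean(0),m.sum(),np.percentile(P[m],[1,99],axis=0).round(1))
E
python3 pts.py 5
```

```text
top
[[304.  296.  -58.   36.6  37.8]
 [304.  297.  -60.   38.1  34. ]
 [305.  297.  -62.2  35.8  38.9]
 [304.  300.  -67.2  42.8  34. ]
 [305.  301.  -70.2  41.8  24.5]
 [305.  302.  -72.5  43.3  23.7]]
clip y [36.753  37.3706 43.3267 48.2711 48.7939] 43.030363034856194 20.152720277892566 15
screw [308.     305.5    -85.017   41.5064  16.5187] 8
dish [292.3171 278.1343  -0.5338  36.9937  65.5607] 432 [280.     267.     -32.8853  -1.6724  62.8074] [304.     289.      31.295   75.035   69.1276]
carr [292.9638 279.9295  -3.4181  37.8495  51.1586] 525 [[274.  259.  -54.3  -1.2  46.1]
 [311.  300.   53.2  74.8  55.2]]
side
[[353.  287.  -56.9  37.4  36.7]
 [353.  288.  -57.2  38.3  33.8]
 [353.  289.  -57.3  37.2  28.9]
 [356.  289.  -65.2  41.5  34.4]
 [353.  290.  -57.5  37.1  24.9]
 [356.  290.  -65.4  44.6  34. ]
 [356.  291.  -65.6  44.1  29.6]
 [356.  292.  -65.8  41.7  23.2]]
clip y [36.9277 37.3718 44.8604 49.0388 49.1207] 43.80470832843342 19.02146879062069 19
screw [362.5    295.     -83.4756  43.8051  16.1539] 6
dish [330.8152 277.7038   2.0792  38.1486  65.162 ] 395 [319.     267.     -29.8911  -1.5775  62.3538] [343.     289.      33.9839  76.0193  68.047 ]
carr [330.0545 284.153    2.8378  48.0806  51.3342] 477 [[310.  271.  -47.5   2.5  46.2]
 [350.  294.   55.1  75.6  57.2]]
```

Depth settles it: the clip spans y 36–49 mm with the pointer post at about 42.8 (top 34 mm high), and the needle post is at about 37.2. That leaves about 5.6 mm. I'll wind 40.5° (4.5 mm) and measure again.

```bash
M="python3 -m handwheel"
$M '[[0,0.0090,-0.0027,0,0,0,0],[0,0.0094,-0.0005,0,0,0,0],[0,0.0093,0.0017,0,0,0,0],[0,0,0,0,0,0,0],[0,0,0,0,0,0,0]]'|python3 t.py 163
cat > look2.py <<'E'
from h import *
from pts import pts
import sys
k=sys.argv[1]
for n in("top","side"):
    F=[ctrl.get_image(n) for _ in range(15)]
    np.save(f"avg_{n}{k}.npy",np.mean([f[0].astype(float) for f in F],0))
    D=np.array([f[1] for f in F]); D[D==0]=np.nan; d=np.nanmean(D,0); np.save(f"dep_{n}{k}.npy",np.nan_to_num(d))
print(ctrl.get_state()["time"])
E
python3 -W ignore look2.py 6; python3 pts.py 6
```

```text
time: 18.08 pos [0.5197, -0.2183, 0.0905] resist back 1.59 rad 0.28 ang 161.7 z 0.2
19.575
top
[[302.  297.  -56.4  42.8  30.7]
 [303.  297.  -58.8  40.5  37.5]
 [303.  298.  -61.2  42.1  37.2]
 [304.  300.  -67.2  42.8  33.8]]
clip y [35.999  36.5863 42.0452 48.3333 48.8217] 42.21738840375959 20.260557968195666 14
screw [308.     305.5    -85.0193  41.508   16.5301] 8
dish [291.016  279.0205  -0.601   41.4315  65.5558] 438 [279.     268.     -32.748    3.0556  63.2448] [303.     290.      31.4747  79.635   67.8815]
carr [291.7393 280.9027  -3.8282  42.2913  51.1934] 514 [[273.  260.  -53.5   3.6  46. ]
 [310.  300.   52.8  79.9  55.9]]
side
[[353.  288.  -57.2  41.2  36.9]
 [353.  289.  -57.4  42.7  34.7]
 [356.  289.  -65.2  41.4  34.3]
 [353.  290.  -57.6  41.7  29.8]
 [356.  290.  -65.4  42.6  31.8]
 [353.  291.  -57.8  41.7  26. ]
 [356.  291.  -65.6  43.9  29.4]
 [356.  292.  -65.8  42.6  24.1]]
clip y [37.3773 37.6176 44.5671 48.9071 49.116 ] 43.80591320720234 19.02205929636263 19
screw [362.5    295.     -83.4733  43.9651  16.3242] 6
dish [330.5038 278.9724   2.4469  42.7367  65.1004] 399 [318.     268.     -29.9219   2.0982  62.5997] [343.     290.      35.0217  80.2586  66.8073]
carr [330.4449 285.1762   1.4468  51.8028  51.5565] 454 [[310.  272.  -49.2   7.5  46.1]
 [350.  294.   52.9  80.1  56.6]]
```

```bash
python3 - <<'E'
from h import *
from pts import pts
t=np.load("avg_top6.npy")
def edge(x,z,y0,y1):
    ys=np.arange(y0,y1,.0005); p=cv2.GaussianBlur(prof(t,"top",x,z,ys)[None],(0,0),2)[0]; g=np.abs(np.diff(p)); i=g.argmax(); lo,hi=max(0,i-6),i+7
    w=g[lo:hi]; return (ys[lo:hi]@w/w.sum()+.00025)*1e3,g[i]
print("carr front edge",[tuple(np.round(edge(x,.0525,.072,.092),2)) for x in np.arange(-.05,.051,.01)])
print("carr rear edge",[tuple(np.round(edge(x,.0525,-.006,.012),2)) for x in np.arange(-.05,.051,.01)])
print("clip high",[tuple(np.round(edge(x,.0195,.044,.054),2)) for x in np.arange(-.078,-.067,.002)])
print("clip low",[tuple(np.round(edge(x,.0195,.029,.039),2)) for x in np.arange(-.078,-.067,.002)])
d=np.load("dep_top6.npy"); P=pts("top",d)
for v in range(298,307):
    for u in range(300,311):
        q=P[v*640+u]; a=st(plane("top",(u,v),.020))*1e3; b=st(plane("top",(u,v),.034))*1e3
        if -80<a[0]<-62 and (33<a[1]<52): print(u,v,"z20",a.round(1),"z34",b.round(1),"h",q[4].round(0),end=" | " if u%2 else "\n")
E
```

```text
carr front edge [(np.float64(81.76), np.float64(5.66)), (np.float64(83.26), np.float64(2.57)), (np.float64(76.25), np.float64(5.29)), (np.float64(82.41), np.float64(6.38)), (np.float64(75.88), np.float64(4.49)), (np.float64(75.25), np.float64(8.65)), (np.float64(81.63), np.float64(6.94)), (np.float64(82.47), np.float64(4.37)), (np.float64(76.9), np.float64(4.96)), (np.float64(83.09), np.float64(3.78)), (np.float64(81.93), np.float64(5.56))]Traceback (most recent call last):
  File "<stdin>", line 8, in <module>
  File "<stdin>", line 6, in edge
ValueError: matmul: Input operand 1 has a mismatch in its core dimension 0, with gufunc signature (n?,k),(k,m?)->(n?,m?) (size 12 is different from 13)
```

```bash
python3 - <<'E'
from h import *
from pts import pts
t=np.load("avg_top6.npy")
def edge(x,z,y0,y1):
    ys=np.arange(y0,y1,.0005); p=cv2.GaussianBlur(prof(t,"top",x,z,ys)[None],(0,0),2)[0]; g=np.abs(np.diff(p)); i=g[7:-7].argmax()+7
    w=g[i-6:i+7]; return round(float((ys[i-6:i+7]@w/w.sum()+.00025)*1e3),1),round(float(g[i]),1)
ys=np.arange(.070,.092,.001); print((ys*1e3).round().astype(int))
for x in (-.05,-.03,-.02,0,.02,.03,.045,.05): print(x,prof(t,"top",x,.0525,ys).astype(int))
print("rear",[edge(x,.0525,-.010,.014) for x in np.arange(-.05,.051,.01)])
print("clip high",[edge(x,.0195,.040,.058) for x in np.arange(-.078,-.067,.002)])
d=np.load("dep_top6.npy"); P=pts("top",d)
for v in range(298,306):
    for u in range(300,311):
        q=P[v*640+u]; a=st(plane("top",(u,v),.020))*1e3
        if -80<a[0]<-62 and (33<a[1]<52): print(u,v,a.round(1),int(q[4].round()),end=" | ")
    print()
E
```

```text
[70 71 72 73 74 75 76 77 78 79 80 81 82 83 84 85 86 87 88 89 90 91]
-0.05 [142 141 140 141 141 141 140 139 142 147 154 164 178 188 196 203 208 210
 212 213 213 212]
-0.03 [196 197 195 193 189 181 170 158 149 143 139 140 148 157 166 175 185 188
 191 194 195 193]
-0.02 [194 196 196 194 191 184 173 163 156 155 158 167 181 196 206 213 219 221
 222 221 221 221]
0 [204 196 187 172 155 139 119 103  93  89  87  87  89  97 103 108 110 114
 112 111 111 106]
0.02 [207 205 203 200 192 185 175 166 158 156 159 167 176 185 194 201 205 206
 207 208 208 208]
0.03 [197 198 198 197 191 184 176 165 154 146 141 141 144 148 154 157 158 159
 160 160 159 160]
0.045 [119 121 126 132 139 143 144 144 147 152 160 172 185 195 203 210 214 215
 215 216 215 213]
0.05 [137 137 138 140 143 146 147 146 147 152 157 165 179 189 198 206 211 214
 215 216 216 216]
rear [(-4.3, 6.8), (0.0, 3.3), (6.8, 5.8), (-2.8, 7.3), (-4.3, 5.2), (7.9, 9.6), (9.0, 6.9), (-5.2, 6.1), (6.0, 5.3), (7.8, 3.2), (-3.3, 5.1)]
clip high [(49.3, 6.1), (48.7, 6.7), (48.4, 6.5), (49.1, 6.6), (49.3, 6.2), (49.7, 4.7)]
305 298 [-62.4  36.9] 15 | 306 
[... 347 characters left out ...]
 303 301 [-66.5  46.5] 20 | 304 301 [-68.1  44.1] 19 | 305 301 [-69.7  41.7] 20 | 306 301 [-71.3  39.2] 20 | 307 301 [-72.9  36.8] 22 | 308 301 [-74.5  34.4] 2 | 
302 302 [-67.3  50.5] 2 | 303 302 [-68.9  48.1] 21 | 304 302 [-70.5  45.6] 19 | 305 302 [-72.1  43.2] 21 | 306 302 [-73.7  40.8] 20 | 307 302 [-75.3  38.4] 21 | 308 302 [-76.9  36. ] 19 | 309 302 [-78.5  33.6] 2 | 
303 303 [-71.3  49.6] 1 | 304 303 [-72.9  47.2] 20 | 305 303 [-74.5  44.8] 20 | 306 303 [-76.1  42.4] 20 | 307 303 [-77.7  40. ] 21 | 308 303 [-79.3  37.6] 20 | 
303 304 [-73.7  51.2] 2 | 304 304 [-75.3  48.8] 20 | 305 304 [-76.9  46.4] 22 | 306 304 [-78.5  44. ] 19 | 
304 305 [-77.7  50.4] 1 | 305 305 [-79.3  48. ] 20 |
```

```bash
cat > car.py <<'E'
from h import *
from pts import pts
import sys
for k in sys.argv[1:]:
  for n in("top","side"):
    P=pts(n,np.load(f"dep_{n}{k}.npy")); 
    u,v=np.meshgrid(np.arange(265,350),np.arange(250,312)); uv=np.c_[u.ravel(),v.ravel()]
    def pl(z): return np.array([st(plane(n,q,z)) for q in uv])*1e3
    h=P[uv[:,1]*640+uv[:,0],4]; A=pl(.0525); res=[]
    for lo,hi in((60,95),(-12,20)):
        m=(abs(A[:,0])<48)&(A[:,1]>lo)&(A[:,1]<hi)&(h>-50); y=A[m,1]; c=(h[m]>42)==(lo>0)
        T=np.arange(lo,hi,.1); e=[(c!=(y<t)).sum() for t in T]; b=T[np.array(e)==min(e)]; res.append((round(b.min(),1),round(b.max(),1),min(e)))
    m=h>59; B=pl(.0665); m&=(abs(B[:,0])<45)&(B[:,1]>-10)&(B[:,1]<90)
    cnt,_=cv2.findContours(cv2.morphologyEx(m.reshape(u.shape).astype(np.uint8),cv2.MORPH_OPEN,np.ones((3,3))),0,1)
    print(k,n,"front",res[0],"rear",res[1],"mid",(sum(res[0][:2])+sum(res[1][:2]))/4,"dish centroid",B[m].mean(0).round(2),m.sum())
E
python3 car.py 5 6
```

```text
5 top front (np.float64(76.7), np.float64(76.7), np.int64(1)) rear (np.float64(-3.1), np.float64(-2.6), np.int64(0)) mid 36.925000000000004 dish centroid [-0.72 37.02] 434
5 side front (np.float64(85.4), np.float64(85.6), np.int64(5)) rear (np.float64(1.8), np.float64(2.0), np.int64(40)) mid 43.7 dish centroid [ 2.06 40.08] 402
6 top front (np.float64(81.3), np.float64(81.3), np.int64(0)) rear (np.float64(1.7), np.float64(2.2), np.int64(0)) mid 41.625 dish centroid [-0.76 41.38] 439
6 side front (np.float64(90.3), np.float64(90.3), np.int64(3)) rear (np.float64(5.5), np.float64(5.7), np.int64(43)) mid 47.949999999999996 dish centroid [ 2.38 44.72] 406
```

```bash
cat > ang.py <<'E'
from h import *
from pts import pts
import sys
uv=np.stack(np.meshgrid(np.arange(265,350),np.arange(250,312)),-1).reshape(-1,2)
A0=np.array([plane("top",q,.0525)[:2]-O for q in uv])*1e3; Cl=np.array([plane("top",q,.020)[:2]-O for q in uv])*1e3
for a in np.arange(116,119.1,.25):
    Y=np.array([np.cos(np.radians(a)),np.sin(np.radians(a))]); X=np.array([Y[1],-Y[0]]); out=[]
    for k in sys.argv[1:]:
        h=pts("top",np.load(f"dep_top{k}.npy"))[uv[:,1]*640+uv[:,0],4]; r=[]
        for lo,hi in((60,95),(-12,20)):
            x,y=A0@X,A0@Y; m=(abs(x)<48)&(y>lo)&(y<hi)&(h>-50); c=(h[m]>42)==(lo>0); T=np.arange(lo,hi,.1); e=np.array([(c!=(y[m]<t)).sum() for t in T]); r+=[T[e==e.min()].mean(),e.min()]
        x,y=Cl@X,Cl@Y; cl=[]
        for lo,hi in((43,56),(28,41)):
            m=(x<-68)&(x>-77)&(y>lo)&(y<hi); c=(h[m]>12)==(lo==43); T=np.arange(lo,hi,.1); e=np.array([(c!=(y[m]<t)).sum() for t in T]); cl+=[T[e==e.min()].mean(),e.min()]
        out.append("car %.2f err %d,%d clip %.2f w %.1f err %d,%d  d %.2f"%((r[0]+r[2])/2,r[1],r[3],(cl[0]+cl[2])/2,cl[0]-cl[2],cl[1],cl[3],(cl[0]+cl[2]-r[0]-r[2])/2))
    print(a," || ".join(out))
E
python3 ang.py 5 6
```

```text
116.0 car 37.02 err 7,5 clip 40.85 w 13.1 err 0,0  d 3.83 || car 41.63 err 4,5 clip 40.85 w 13.1 err 0,0  d -0.78
116.25 car 36.99 err 6,4 clip 41.15 w 13.1 err 0,0  d 4.16 || car 41.60 err 4,4 clip 41.15 w 13.1 err 0,0  d -0.45
116.5 car 37.08 err 4,3 clip 41.50 w 13.2 err 0,0  d 4.42 || car 41.63 err 3,3 clip 41.50 w 13.2 err 0,0  d -0.13
116.75 car 36.98 err 4,1 clip 41.83 w 13.1 err 0,0  d 4.85 || car 41.63 err 1,1 clip 41.83 w 13.1 err 0,0  d 0.20
117.0 car 36.98 err 2,0 clip 42.13 w 13.1 err 0,0  d 5.15 || car 41.63 err 0,0 clip 42.13 w 13.1 err 0,0  d 0.50
117.25 car 36.98 err 1,0 clip 42.45 w 13.2 err 0,0  d 5.47 || car 41.60 err 0,0 clip 42.45 w 13.2 err 0,0  d 0.85
117.5 car 36.93 err 1,0 clip 42.55 w 13.6 err 0,0  d 5.62 || car 41.60 err 0,0 clip 42.55 w 13.6 err 0,0  d 0.95
117.75 car 36.90 err 1,0 clip 42.85 w 13.6 err 0,0  d 5.95 || car 41.60 err 1,0 clip 42.85 w 13.6 err 0,0  d 1.25
118.0 car 37.06 err 4,3 clip 43.20 w 13.6 err 0,0  d 6.14 || car 41.78 err 4,3 clip 43.20 w 13.6 err 0,0  d 1.42
118.25 car 37.08 err 4,4 clip 43.50 w 13.6 err 0,0  d 6.43 || car 41.80 err 4,4 clip 43.50 w 13.6 err 0,0  d 1.70
118.5 car 37.13 err 6,5 clip 43.80 w 13.6 err 0,0  d 6.68 || car 41.83 err 6,5 clip 43.80 w 13.6 err 0,0  d 1.97
118.75 car 36.99 err 7,6 clip 44.15 w 13.6 err 0,0  d 7.16 || car 41.86 err 8,6 clip 44.15 w 13.6 err 0,0  d 2.29
119.0 car 36.78 err 7,7 clip 44.50 w 13.6 err 0,0  d 7.73 || car 41.93 err 9,7 clip 44.50 w 13.6 err 0,0  d 2.57
```

```bash
M="python3 -m handwheel"
$M '[[0,0.0027,0.0009,0,0,0,0],[0,0.0026,0.0011,0,0,0,0],[0,0,0,0,0,0,0],[0,0,0,0,0,0,0]]'|python3 t.py 155
python3 -W ignore look2.py 7; python3 ang.py 6 7 | sed -n 5,8p; python3 car.py 7|head -1; python3 pts.py 7 | grep -A9 -E "^top|^side" | grep -v carr
```

```text
time: 20.08 pos [0.5214, -0.2142, 0.0905] resist back -1.48 rad 1.52 ang 155.3 z 1.8
21.575
117.0 car 41.63 err 0,0 clip 42.13 w 13.1 err 0,0  d 0.50 || car 41.83 err 3,2 clip 42.13 w 13.1 err 0,0  d 0.30
117.25 car 41.60 err 0,0 clip 42.45 w 13.2 err 0,0  d 0.85 || car 41.80 err 1,2 clip 42.45 w 13.2 err 0,0  d 0.65
117.5 car 41.60 err 0,0 clip 42.55 w 13.6 err 0,0  d 0.95 || car 42.00 err 0,1 clip 42.55 w 13.6 err 0,0  d 0.55
117.75 car 41.60 err 1,0 clip 42.85 w 13.6 err 0,0  d 1.25 || car 41.88 err 1,0 clip 42.85 w 13.6 err 0,0  d 0.97
7 top front (np.float64(81.7), np.float64(81.7), np.int64(0)) rear (np.float64(2.3), np.float64(2.3), np.int64(1)) mid 42.0 dish centroid [-0.69 41.69] 444
top
[[302.  297.  -57.   42.9  35.9]
 [303.  297.  -58.8  40.5  37.4]
 [303.  298.  -61.   42.1  35.5]
 [304.  300.  -67.2  42.8  34.1]]
clip y [35.9916 36.6152 42.8274 48.2358 48.8279] 42.582402155104404 19.692279303965446 16
screw [308.     305.5    -84.96    41.4932  15.9085] 8
dish [290.9347 279.0473  -0.5207  41.6605  65.4538] 444 [279.     268.     -32.8933   3.0365  62.9563] [303.     290.      32.101   80.4432  68.6004]
 [309.  300.1  52.4  80.1  55.6]]
side
[[353.  288.  -57.2  40.4  36. ]
 [353.  289.  -57.4  42.6  34.6]
 [356.  289.  -65.2  40.9  33.8]
 [353.  290.  -57.6  42.4  30.6]
 [356.  290.  -65.4  42.2  31.3]
 [353.  291.  -57.8  43.3  27.7]
 [356.  291.  -65.6  42.5  27.8]
 [356.  292.  -65.8  42.8  24.4]]
clip y [37.0293 37.7941 45.2056 48.705  48.8023] 43.902524734991296 19.126388103245663 19
```

```bash
M="python3 -m handwheel"
$M '[[0,0.0016,0.0007,0,0,0,0],[0,0.0015,0.0009,0,0,0,0],[0,0,0,0,0,0,0],[0,0,0,0,0,0,0]]'|python3 t.py 150
python3 -W ignore look2.py 8; python3 ang.py 6 8 | sed -n 5,8p; python3 car.py 8|head -1; python3 pts.py 8 | grep -A9 -E "^top|^side" | grep -v carr; python3 - <<'E'
from bench import ctrl
print(ctrl.get_state()["ft_force"])
E
```

```text
time: 22.08 pos [0.5233, -0.2106, 0.0906] resist back -1.32 rad 1.89 ang 149.5 z 0.8
23.575
117.0 car 41.63 err 0,0 clip 42.13 w 13.1 err 0,0  d 0.50 || car 42.55 err 5,1 clip 42.13 w 13.1 err 0,0  d -0.43
117.25 car 41.60 err 0,0 clip 42.45 w 13.2 err 0,0  d 0.85 || car 42.57 err 3,2 clip 42.45 w 13.2 err 0,0  d -0.12
117.5 car 41.60 err 0,0 clip 42.55 w 13.6 err 0,0  d 0.95 || car 42.58 err 0,2 clip 42.55 w 13.6 err 0,0  d -0.03
117.75 car 41.60 err 1,0 clip 42.85 w 13.6 err 0,0  d 1.25 || car 42.58 err 0,2 clip 42.85 w 13.6 err 0,0  d 0.27
8 top front (np.float64(82.3), np.float64(82.5), np.int64(2)) rear (np.float64(2.4), np.float64(3.0), np.int64(2)) mid 42.550000000000004 dish centroid [-0.73 42.25] 436
top
[[302.  297.  -57.2  42.9  37.5]
 [303.  298.  -61.   42.1  36.2]
 [303.  299.  -62.   43.4  23.5]
 [304.  300.  -67.3  42.8  34.6]]
clip y [36.021  36.5893 42.4158 48.2604 48.8113] 42.32749975044574 19.665335856826932 15
screw [308.     305.5    -84.9825  41.498   16.1419] 8
dish [290.7775 279.1697  -0.5905  42.2256  65.6104] 436 [279.     268.     -32.8041   3.7894  63.7575] [303.     290.      32.1567  81.1656  67.6671]
 [309.  300.   52.9  80.6  55.8]]
side
[[353.  288.  -57.2  39.3  34.9]
 [353.  289.  -57.4  42.8  34.8]
 [356.  289.  -65.2  40.7  33.5]
 [353.  290.  -57.6  43.5  31.7]
 [356.  290.  -65.4  42.6  31.8]
 [353.  291.  -57.8  43.8  28.3]
 [356.  291.  -65.6  43.6  29.1]
 [353.  292.  -58.   43.4  24. ]
 [356.  292.  -65.8  43.1  24.7]]
[-1.34133865  1.26703616 -0.15866741]
```

```bash
M="python3 -m handwheel"
$M '[[0,0.0005,0.0003,0,0,0,0],[0,0,0,0,0,0,0]]' 5|python3 t.py 149
$M '[[0.025,0,0,0,0,0,0],[0.05,0,0,0,0,0,0],[0.05,0,0,0,0,0,0],[0.05,0,0,0,0,0,0]]'|python3 t.py 149
$M '[[0.05,0,0,-0.02,0,0,0],[0.05,0,0,-0.04,0,0,0],[0.05,0,0,-0.05,0,0,0],[0.05,0,0,-0.04,0,0,0],[0.05,0,0,0,0,0,0],[0.05,0,0,0,0,0,0]]'
python3 -W ignore look2.py 9; python3 ang.py 8 9 | sed -n 5,8p; python3 car.py 9|head -1; python3 - <<'E'
from h import *
s=np.load("avg_side9.npy"); t=np.load("avg_top9.npy")
v=np.hstack([cv2.resize(s[190:310,290:380],None,fx=4.4,fy=4.4,interpolation=cv2.INTER_CUBIC),cv2.resize(t[200:320,250:340],None,fx=4.4,fy=4.4,interpolation=cv2.INTER_CUBIC)])
cv2.imwrite("pics/fin.png",v.clip(0,255).astype(np.uint8))
E
```

```text
time: 23.82 pos [0.5233, -0.2107, 0.0905] resist back -0.65 rad 0.31 ang 149.7 z 0.0
time: 24.32 pos [0.5234, -0.2105, 0.0906] resist back 0.51 rad -0.27 ang 149.4 z -0.6
time: 25.08
position: [0.5232, -0.2104, 0.241]
tool_rot: [2.222, 2.22, -0.0]
ft_force: [0.7, 0.8, -0.8]
grip_width: 0.574
grip_force: 0.0
26.575
117.0 car 42.55 err 5,1 clip 42.13 w 13.1 err 0,0  d -0.43 || car 42.55 err 5,53 clip 39.49 w 22.7 err 2,0  d -3.06
117.25 car 42.57 err 3,2 clip 42.45 w 13.2 err 0,0  d -0.12 || car 42.57 err 3,57 clip 39.74 w 22.9 err 2,0  d -2.83
117.5 car 42.58 err 0,2 clip 42.55 w 13.6 err 0,0  d -0.03 || car 42.40 err 0,55 clip 39.77 w 23.4 err 2,0  d -2.63
117.75 car 42.58 err 0,2 clip 42.85 w 13.6 err 0,0  d 0.27 || car 42.45 err 0,55 clip 39.99 w 23.6 err 2,0  d -2.46
9 top front (np.float64(82.3), np.float64(82.5), np.int64(2)) rear (np.float64(2.4), np.float64(3.0), np.int64(57)) mid 42.550000000000004 dish centroid [-4.88 37.2 ] 496
```

View pics/fin.png

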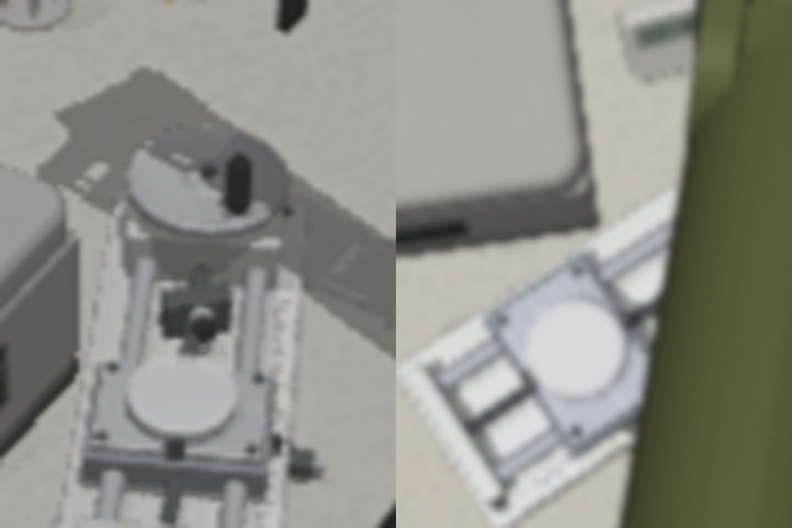

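The side half shows the handle free at (237,185), the gripper clear above it, and the needle at (272,440) beside the clip's pointer. In the top half the arm hides the wheel and clip, but the carriage's front edge hasn't moved since before release. I'll check that the handle stayed put, then hand in.

```bash
python3 - <<'E'
from h import *
s=np.load("avg_side9.npy").astype(np.uint8); a,sa=blob(s,(337,350,222,242),75); p=plane("side",a,.103); print(a,sa,p)
e=p[:2]-np.array([.5233,-.2107])-np.array([-.0012,.0018]); print(e)  # side bias as seen at the start
if np.linalg.norm(e)<.006: print(ctrl.close_job())
E
```

```text
[343.5541 231.3378] [ 4  3  6 14 74] [ 0.524  -0.2097  0.103 ]
[ 0.0019 -0.0008]
the job is handed in; nothing more can be done
None
```

I wound the carriage back to a gentle touch on the buffer (about 15 N by the handle force), then forward to the pointer. The needle measured in line to within about 0.3 mm, the handle was released with no sign of moving, and the job was handed in at about 27 s.

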